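# Close the card-sealing jig and press its plate home

### The job

Swing the open clamping frame of the medication-card sealing jig down flat onto its base. Then fetch the press plate by its ridge grip, work it over the frame's two upright pins until it drops onto them, and press it down until it is fully home on the frame. The sprung bed pushes back, so finish while still holding the plate pressed down: do not let go. Leave the carton, vial and jar where they stand.

Things in the scene. Friction and masses are not known exactly. Their poses are not given: they have to be found in the camera images.
- jig: grey plastic base of the card-sealing jig, 140 (x) x 152 (y) x 30 mm, fixed to the worktop. Origin: centre of its underside, z up; its -x side is the front (with the frame's tab), its +x side carries the hinge. In the middle, a white sprung bed (60 x 66 mm) with the card. Mind the grey lockbox behind the work: a key stands out 35 mm from its front, 85 mm up
- jig_frame (a joint): hinge angle (rad) of the jig's aluminium clamping frame: 0 flat on the base, grows as its front edge swings up and back, 1.4 fully open. Stiff: stays where left; 1 to 3 N at the front edge lowers it. 10 mm thick, 148 mm wide, front edge 130 mm from the hinge axis, window 68 x 74 mm. Its front bar (98 to 130 mm from the axis) can be pushed down from above. Closed, its top is 40 mm above the worktop
- hinge_mid (a point): middle of the hinge axis (along the jig's y), 64 mm behind the jig's centre and 35 mm above the worktop, at mid thickness of the frame
- frame_tab (a point): point in the middle of the frame's front tab (22 mm wide, 10 mm thick), 146 mm from the hinge axis
- pin_mid (a point): point on the frame's top face midway between its two steel pins. Pins: 10 mm diameter, round-ended, 15 mm tall (tops 55 mm above the worktop when closed), 52 mm either side of this point along the jig's y. With the frame closed the point is 40 mm above the worktop, over the jig's centre
- jig_bed (a joint): how far the sprung bed is pressed down (m): 0 up (its top then stands 6 mm above the closed frame's top, through the window), 0.006 when the plate sits fully home on the frame. Spring: 5 N at 0, 11 N at 0.006; the plate's own weight does not press it in
- press_plate: loose aluminium press plate, 90 (x) x 140 (y) x 20 mm, ~0.3 kg, black ridge grip on top. Origin: centre of its underside, z up. Hidden underneath: two blind slots 13 (x) x 14 (y) mm, 16 mm deep, 52 mm either side of the centre along y; fits either way round. Its underside is 55 mm above the worktop when on the pins' tops, 46 mm when dropped onto the bed, 40 mm fully home
- plate_grip (a point): middle of the plate's ridge grip, 40 mm above the plate's underside; the ridge is 64 mm long (plate x), 16 mm thick (plate y), from 20 to 53 mm above the underside: pinch it across its thickness
- carton: bystander, behind the jig: white folding carton lying flat, 46 x 111 x 34 mm; origin centre of underside
- vial: bystander, standing between jig and plate: small glass vial with a bare metal cap, 26 mm across, 53 mm tall; origin centre of underside
- jar: bystander: tablet jar with ribbed screw cap, 47 mm across, 76 mm tall; origin centre of underside

How it is judged (in metres and radians):
On the way, in this order (a step that is already met when the one before it is completed fails the run):
1. the clamping frame is closed flat on the base, the plate not yet on it (value of joint jig_frame below 0.05 rad and horizontal distance between press_plate and pin_mid above 0.1 m), for 0.2 s.
2. the plate has dropped onto the pins (horizontal distance between press_plate and pin_mid below 0.004 m and angle between the x axis of press_plate and the x axis of jig, either way round below 0.07 rad and angle between press_plate's own z axis and vertical below 0.06 rad and value of joint jig_frame below 0.05 rad and z of press_plate in the frame of jig below 0.049 m), for 0.1 s.
At the end, for the whole second after the job is handed in: Frame closed (under 0.05 rad); plate over the pins (centre within 4 mm, square to the jig within 0.07 rad, level within 0.06 rad), underside under 42.5 mm above the worktop, bed pressed in over 4 mm; fingers still on the plate (over 1.5 N), at rest. Bystanders within 30 mm of their start (horizontal distance between press_plate and pin_mid below 0.004 m and angle between the x axis of press_plate and the x axis of jig, either way round below 0.07 rad and angle between press_plate's own z axis and vertical below 0.06 rad and value of joint jig_frame below 0.05 rad and z of press_plate in the frame of jig below 0.0425 m and value of joint jig_bed above 0.004 m and contact force between the fingers and press_plate above 1.5 N and linear speed of press_plate below 0.01 m/s and distance of each of carton, vial, jar from where it was at the start of the episode below 0.03 m); the arm keeps its last pose, push and grip.
It fails at once if the carton is displaced by more than 30 mm (distance of carton from where it was at the start of the episode above 0.03 m).
It fails at once if the vial is displaced by more than 30 mm (distance of vial from where it was at the start of the episode above 0.03 m).
It fails at once if the jar is displaced by more than 30 mm (distance of jar from where it was at the start of the episode above 0.03 m).
It also fails if it takes over 51 s, if anything falls off the work surface, if the arm or the gripper's body presses on something with over 40 N, if the wrist force passes 120 N, or if a joint passes its speed limit or range.

### The arm

A 7-joint arm with a two-finger parallel gripper is mounted at the origin on a cart in front of the work surface, level with it; the furniture and walls round the work are solid. World frame = base frame: x ahead of the robot, y to its left, z up, the work surface at z = 0. Lengths are in mm, angles in rad, forces in N, time in s.
With the tool pointing down it reaches from about 400 to 875 mm from the base axis. Payload 4.4 kg.
Tool frame: the origin (TCP) lies on the mounting face of the last link; the fingertips stand 173 mm ahead of it and the grasp point (between the pads) lies 155 mm ahead of it; z points along the fingers, y is the line along which they close (so a half turn about z gives the same grasp; the last joint's range is limited). The gripper opens to 85 mm and grips with 20 to 120 N. Pads are 22 mm wide; open, the fingers measure 114 mm over their backs; the gripper's body (76 mm by 85 mm) begins 54 mm behind the grasp point. The pads swing forward as they close: fully open they stand 13 mm farther back than shut.
Start: joints at [1.075, 0.628, 0.038, 1.517, -0.027, 0.996, -0.02], TCP at [270.87, -590.885, 404.713] pointing down, gripper open.
Joint ranges: [-3.06, 3.06], [-0.37, 2.12], [-1.25, 1.32], [0.18, 2.47], [-1.1, 4.24], [0.23, 1.98], [-2.94, 2.94]. Speed limits (rad/s): [2.57, 2.57, 3.14, 3.14, 3.14, 3.14, 3.14].

### API

Orientations are given as [roll, pitch, yaw] about the fixed x, y, z axes, in that order (R = Rz(yaw) Ry(pitch) Rx(roll)).
In Python, from cell import * gives the robot as it stands. The module is installed in compiled form; this text tells all that it offers.
- The arm moves only by the tool jog_arm, never from a script. Its argument "steps" is a list of rows, each a list of 7 numbers: the opening, from -1 (shut) to 1 (fully open), so that 0 is half open, then the shift along the tool's x, y, z as a fraction of full scale, then the turn, a rotation vector about the tool's x, y, z as a fraction of full scale. A call has 1 to 10 rows; each row shifts and turns the commanded pose from where the row before left it, along the tool's axes as they then stand; what a row does not reach is not made up. Full scale, the value 1, is 500 mm for a shift and 2 rad for a turn. A row lasts 1/8 s, in which the tool goes at most 62.5 mm and 10.7 degrees, less where a joint would pass 70% of its speed; a pose out of reach is approached as far as the arm can. A call with a number of a shift or a turn outside -1 to 1 is refused whole. A call with a gripper value outside its range is refused whole. The fingers move at their own pace and stop on an object; the grip force is fixed at half the most. Time passes only in rows, so rows that do not move let the fingers close. It gives the time, the measured TCP pose, the force, the opening and the grip force at its end, in the units of the state.
- read_state(): the state, without advancing time (a new reading comes with each control period).
- get_image(name): name is "scene" or "top" or "wrist"; returns a dict with "pixels" (480x640x3 uint8, red, green, blue), "depth" (480x640 float32, mm along the optical axis (not along the pixel's ray), 0 where there is no reading), "vertical_fov" (degrees; the focal length in pixels is half the picture's height over the tangent of half this angle, whatever the lens; pixels are square), "cx", "cy" (the principal point, pixels), "R" (3x3) and "t" (3): a world point X has camera coordinates R X + t. Camera axes: x right, y down, z forward; pixel columns grow to the right and rows downward; lengths in mm; the calibration is good to about 2 mm. A picture is of the moment at which its call begins.
- finish_job(): hands the job in; it is judged then, once.
The state is a dict: "clock": time; "qpos": joint angles; "qd": joint speeds; "tau": joint torques, N m; "eef_pos": TCP position; "tool_rot": TCP orientation; "force": force on the tool from outside, world axes, zero at the start; "torque": the same for the moment, N m; "width": finger opening in mm; "gripper_force": force on a finger pad.
Only numpy, scipy, OpenCV 4.12 (cv2) and the standard library are available. Lean on these libraries where they do the work, as an engineer would, in place of code of your own. Each camera call takes 0.05 s, during which the arm holds its last target. There are 200 camera calls.

## Working session

There is one attempt and no reset: what is moved stays moved. The work goes in short steps, Python scripts to look and compute and a tool call to move; the robot and the scene stay as the last step left them, time stands still between calls to the robot, and variables do not carry over. Pictures are saved under pics/ and viewed, at most 10 in all, crops included, and the job is handed in when it is done.

Besides the shell and the picture viewer there is one more tool, called after "Emit:" as name([rows], argument=value, ...), one row to a line, values as JSON. jog_arm: Moves the arm, as the interface text tells. Shift numbers are shares of 500 mm and turn numbers shares of 2 rad, none past 1 either way. Its arguments: {"type":"object","properties":{"steps":{"type":"array"}},"required":["steps"]}

```bash
mkdir -p pics; cat > h.py <<'E'
from cell import *
import numpy as np, cv2
def grab(n):
    d=get_image(n); d['f']=240/np.tan(np.radians(d['vertical_fov'])/2); d['R']=np.array(d['R']);d['t']=np.array(d['t']); return d
def cloud(d):
    v,u=np.mgrid[0:480,0:640]; z=d['depth']
    P=np.stack([(u-d['cx'])/d['f']*z,(v-d['cy'])/d['f']*z,z],-1)
    W=(P-d['t'])@d['R']; W[z==0]=np.nan; return W
def save(d,n): cv2.imwrite('pics/'+n,d['pixels'][:,:,::-1])
E
python3 - <<'E'
from h import *
for n in ['top','scene']:
    d=grab(n); save(d,n+'0.png'); np.savez('pics/'+n+'0.npz',W=cloud(d),px=d['pixels']); print(n,d['f'],-d['R'].T@d['t'],d['R'].round(2).tolist())
print(read_state())
E
```

```text
top 599.3151281440837 [ 438.11393245  207.46446698 1171.07002977] [[0.02, -1.0, -0.01], [-1.0, -0.02, -0.04], [0.04, 0.01, -1.0]]
scene 492.00664084056456 [-93.83749405 659.77969218 516.36561925] [[-0.62, -0.78, 0.02], [-0.43, 0.32, -0.85], [0.66, -0.54, -0.53]]
{'clock': 0.1, 'qpos': array([ 1.07521809,  0.62925852,  0.03842468,  1.51821824, -0.02701979,
        0.99627144, -0.0199951 ]), 'qd': array([ 0.00065846, -0.00061149,  0.00125231, -0.00337551,  0.0002838 ,
        0.00096363, -0.00084175]), 'tau': array([ 3.02447334e-03, -5.64524889e+01,  1.23011682e+00, -1.93970650e+01,
        1.11379620e-02,  5.42835143e-03, -1.99425398e-05]), 'eef_pos': array([ 270.77828996, -590.6504166 ,  403.89316998]), 'tool_rot': array([-3.13995396e+00, -1.30851584e-05,  4.29789723e-01]), 'force': array([ 0.06952312, -0.200036  , -0.11217417]), 'torque': array([ 0.01172102,  0.02044846, -0.02349999]), 'gripper_force': 0.0, 'width': 85.3273949894954}
```

View pics/top0.png

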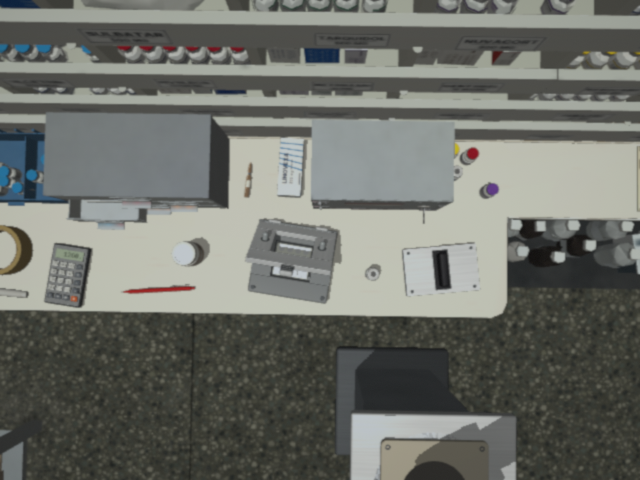

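View pics/scene0.png

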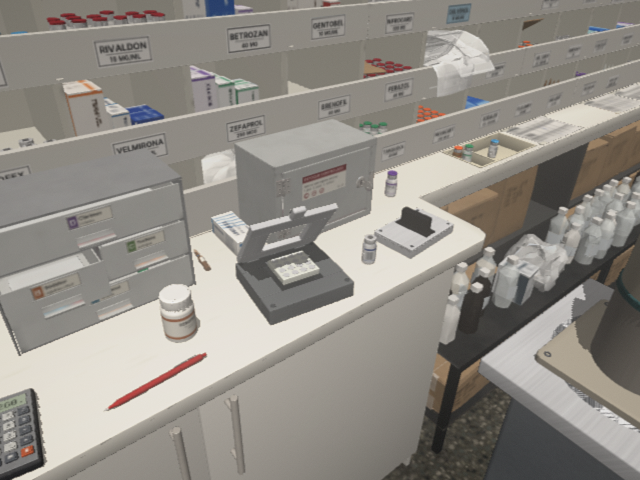

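The top view shows the jig at about (293,262) with its frame standing open, the plate at (441,270) with a black ridge, the vial at (373,272) and the jar at (186,253). The carton is at (290,167), and the lockbox key is at (424,215). In the scene view the frame leans back, with its tab at (298,211).

```bash
python3 - <<'E'
from h import *
for n in ['top','scene']:
    D=np.load(f'pics/{n}0.npz'); W=D['W']; px=D['px'].astype(int)
    X,Y,Z=W[...,0],W[...,1],W[...,2]
    def rect(m,name):
        p=W[m]
        if len(p)<15: print(n,name,len(p));return
        c,s,a=cv2.minAreaRect(p[:,:2].astype(np.float32)); print(n,name,len(p),'c',np.round(c,1),'s',np.round(s,1),'a',round(a,1),'z',np.percentile(p[:,2],[2,50,98]).round(1),'mean',p.mean(0).round(1))
    def big(m):
        k,l,s,_=cv2.connectedComponentsWithStats(m.astype(np.uint8)); return l==1+np.argmax(s[1:,4])
    pl=(abs(Y+30)<110)&(X>200)&(X<480)
    rect(big(pl&(Y<45)&(abs(Z-20)<6)),'plate top')
    rect(big(pl&(Y<45)&(abs(Z-53)<6)),'ridge')
    rect(big((Y>45)&(Y<120)&(X>200)&(X<420)&(abs(Z-53)<7)&(Y<110)),'vial')
    j=(Y>130)&(Y<370)&(X>200)&(X<480)
    rect(big(j&(abs(Z-30)<4)),'base top')
    rect(big(j&(abs(Z-46)<4)),'bed')
    fr=big(j&(Z>60)&(Z<220)); rect(fr,'frame')
    p=W[fr]; c=p.mean(0); u,s,v=np.linalg.svd(p-c,full_matrices=False); print('normal',v[2].round(3),'long',v[0].round(3),'s',s[2]/len(p)**.5)
    rect(big((Y>380)&(Y<560)&(X>200)&(X<450)&(abs(Z-76)<6)),'jar')
    rect(big((Y>180)&(Y<350)&(X>400)&(X<560)&(abs(Z-34)<6)),'carton')
    rect(big((Y>-60)&(Y<250)&(X>380)&(X<700)&(Z>120)&(Z<260)),'lockbox')
    m=(Y>-60)&(Y<60)&(X>350)&(X<460)&(Z>65)&(Z<110);rect(m,'key')
E
```

```text
top plate top 2627 c [431.5 -15.7] s [ 89.9 129.5] a 5.9 z [16.5 21.  25.2] mean [430.9 -17.7  21. ]
top ridge 293 c [430.7  -9.5] s [62.6 16.9] a 6.6 z [48.8 53.1 57.4] mean [430.9  -9.   53.1]Traceback (most recent call last):
  File "<stdin>", line 14, in <module>
  File "<stdin>", line 10, in big
    return _wrapfunc(a, 'argmax', axis=axis, out=out, **kwds)
    return bound(*args, **kwds)
ValueError: attempt to get argmax of an empty sequence
```

```bash
cat > m.py <<'E'
from h import *
def run(n,W,px):
    X,Y,Z=W[...,0],W[...,1],W[...,2]
    def big(m):
        k,l,s,_=cv2.connectedComponentsWithStats(m.astype(np.uint8)); return l==(1+np.argmax(s[1:,4]) if k>1 else 9)
    def rect(m,name,b=1):
        if b: m=big(m)
        p=W[m]
        if len(p)<8: print(n,name,len(p));return
        c,s,a=cv2.minAreaRect(p[:,:2].astype(np.float32)); print(n,name,len(p),'c',np.round(c,1),'s',np.round(s,1),'a',round(a,1),'z',np.percentile(p[:,2],[2,50,98]).round(1),'mean',p.mean(0).round(1)); return m
    B=lambda x0,x1,y0,y1,z0,z1:(X>x0)&(X<x1)&(Y>y0)&(Y<y1)&(Z>z0)&(Z<z1)
    rect(B(340,540,-130,85,13,27),'plate top'); rect(B(340,540,-130,85,45,60),'ridge')
    rect(B(370,500,85,160,46,60),'vial')
    rect(B(320,560,165,390,25,35),'base top'); rect(B(320,560,165,390,41,50),'bed')
    m=rect(B(320,560,165,390,70,220),'frame')
    if m is not None:
        p=W[m]; c=p.mean(0); u,s,v=np.linalg.svd(p-c,full_matrices=False); print('normal',v[2].round(3),'long',v[0].round(3),'s',(s[2]/len(p)**.5).round(2))
    rect(B(350,560,400,580,70,82),'jar'); rect(B(540,700,180,400,28,40),'carton')
    rect(B(480,800,-80,280,150,300),'lockbox'); rect(B(440,540,-20,60,70,105),'key')
E
python3 - <<'E'
from m import *
for n in ['top','scene']:
    D=np.load(f'pics/{n}0.npz'); run(n,D['W'],D['px'])
W=np.load('pics/top0.npz')['W']
for u,v in [(293,290),(250,292),(290,238),(290,222),(373,272),(424,215),(441,270),(186,253),(290,167),(250,260),(337,255)]: print(u,v,W[v,u].round(0))
E
```

```text
top plate top 3057 c [430.9  -9.9] s [ 89.9 141.1] a 5.9 z [16.4 21.  25.7] mean [430.8  -9.   21. ]
top ridge 303 c [430.8  -9.7] s [62.6 17.4] a 6.6 z [46.2 53.  57.6] mean [430.6  -8.8  52.9]
top vial 103 c [421.3 123. ] s [19.8 19.9] a 47.0 z [46.8 52.7 57.1] mean [420.9 123.3  52.6]
top base top 1843 c [400.8 281.3] s [152.1  56.5] a 82.2 z [26.  30.4 34.3] mean [396.8 281.6  30.3]
top bed 318 c [463.4 272. ] s [65.6 17.7] a 81.7 z [42.3 46.4 49.6] mean [463.4 271.6  46.3]
top frame 2121 c [453.2 273.6] s [148.   73.3] a 81.9 z [ 72.6 128.1 161. ] mean [451.5 273.7 122.6]
normal [ 0.789 -0.114  0.604] long [-0.151 -0.988  0.011] s 2.89
top jar 444 c [452.6 472.3] s [42.2 42.8] a 0.4 z [71.7 75.5 79.8] mean [453.3 472.1  75.5]
top carton 1349 c [622.5 281.9] s [ 45.3 110.5] a 87.4 z [29.7 34.5 38.5] mean [622.1 282.   34.4]
top lockbox 17558 c [637.5 100. ] s [184.7 359.9] a 0.0 z [166.  171.9 237.1] mean [640.8 112.1 183.3]
top key 30 c [527.   36.2] s [ 2.5 25.7] a 89.5 z [80.6 88.9 97.1] mean [526.9  35.9  89.4]
scene plate top 1498 c [429.8  -7.2] s [ 92.7 143.4] a 5.7 z [13.
[... 564 characters left out ...]
 [-0.71   0.704 -0.018] s 26.5
scene jar 542 c [451.8 475. ] s [42.7 42.9] a 38.9 z [70.4 75.3 77.1] mean [449.1 475.8  75. ]
scene carton 1078 c [627.  292.2] s [122.5 112. ] a 0.1 z [28.5 34.4 39.2] mean [640.5 285.1  34.2]
scene lockbox 13394 c [670.8 100.2] s [360.1 258.3] a 89.7 z [153.8 192.5 288.4] mean [663.7 139.5 203.2]
scene key 70 c [525.2  38.1] s [ 5.8 29.6] a 88.4 z [78.3 86.8 95.1] mean [523.5  37.7  86.8]
293 290 [387. 273.  29.]
250 292 [380. 358.  -1.]
290 238 [486. 280.  34.]
290 222 [518. 283.   2.]
373 272 [424. 123.  53.]
424 215 [528.  36.  96.]
441 270 [430.  -3.  58.]
186 253 [454. 467.  78.]
290 167 [621. 282.  35.]
250 260 [442. 341. 140.]
337 255 [455. 190.   2.]
```

Emit:
jog_arm([
  [-1,0,0,0,0,0,0.072],
  [-1,0,0,0,0,0,0.072],
  [-1,0,0,0,0,0,0.071],
  [-1,0.11,0,0,0,0,0],
  [-1,0.11,0,0,0,0,0],
  [-1,0.11,0,0,0,0,0],
  [-1,0,-0.1,0,0,0,0],
  [-1,0,-0.1,0,0,0,0],
  [-1,0,-0.1,0,0,0,0],
  [-1,0,0,0,0,0,0],
])

```text
clock: 1.35
eef_pos: [437.2, -436.4, 404.3]
tool_rot: [-3.137, 0.001, 0.005]
force: [1.2, -0.2, 0.2]
width: 0.0
gripper_force: 0.0
```

Emit:
jog_arm([
  [-1,0,-0.11,0,0,0,0],
  [-1,0,-0.12,0,0,0,0],
  [-1,0,-0.12,0,0,0,0],
  [-1,0,-0.12,0,0,0,0],
  [-1,0,-0.12,0,0,0,0],
  [-1,0,-0.12,0,0,0,0],
  [-1,0,-0.12,0,0,0,0],
  [-1,0,-0.12,0,0,0,0],
  [-1,0,-0.12,0,0,0,0],
  [-1,0,-0.1,0,0,0,0],
])

```text
clock: 2.6
eef_pos: [436.6, 146.0, 404.8]
tool_rot: [-3.141, -0.001, -0.0]
force: [1.9, 0.1, 0.2]
width: 0.1
gripper_force: 0.0
```

Emit:
jog_arm([
  [-1,0,-0.12,0,0,0,0],
  [-1,0,-0.12,0,0,0,0.035],
  [-1,0,0,0,0,0,0.035],
  [-1,0,0,0,0,0,0],
  [-1,0,0,0,0,0,0],
])

```text
clock: 3.22
eef_pos: [436.7, 263.0, 404.6]
tool_rot: [3.141, -0.0, -0.141]
force: [0.8, 0.2, 0.6]
width: -0.1
gripper_force: 0.0
```

Emit:
jog_arm([
  [-1,0.02,0,0.09,0,0,0],
  [-1,0,0,0.09,0,0,0],
  [-1,-0.018,0,0.026,0,0,0],
  [-1,-0.018,0,0.022,0,0,0],
  [-1,-0.018,0,0.022,0,0,0],
  [-1,-0.017,0,0.03,0,0,0],
  [-1,-0.017,0,0.03,0,0,0],
  [-1,-0.006,0,0.022,0,0,0],
  [-1,-0.006,0,0.022,0,0,0],
  [-1,0,0,0,0,0,0],
])

```text
clock: 4.47
eef_pos: [396.3, 269.3, 227.0]
tool_rot: [3.141, 0.001, -0.14]
force: [0.5, 0.5, 0.5]
width: -0.1
gripper_force: 0.0
```

Emit:
jog_arm([
  [-1,-0.005,0,0.014,0,0,0],
  [-1,0,0,0.01,0,0,0],
  [-1,0,0,0.004,0,0,0],
  [-1,0,0,0,0,0,0],
  [-1,0,0,0,0,0,0],
])

```text
clock: 5.1
eef_pos: [393.8, 269.9, 213.7]
tool_rot: [3.141, 0.0, -0.14]
force: [-0.3, -0.5, -1.0]
width: 0.0
gripper_force: 0.0
```

```bash
python3 - <<'E'
from h import *
d=grab('scene'); save(d,'s1.png'); print(read_state()['force'])
E
```

```text
[-1.04285905 -0.62860179 -0.55223168]
```

View pics/s1.png

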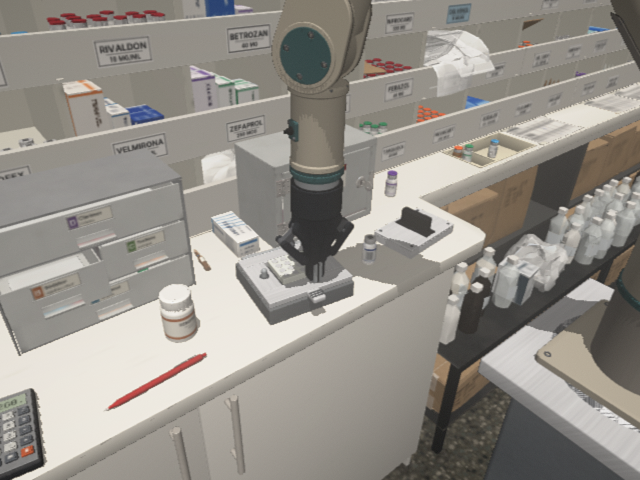

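The frame now lies flat, with its tab at (320,297) and one pin visible at (265,270). I'll push a little further to confirm it is seated, then rise.

Emit:
jog_arm([
  [-1,0,0,0.006,0,0,0],
  [-1,0,0,0.004,0,0,0],
  [-1,0,0,0,0,0,0],
  [-1,0,0,0,0,0,0],
])

```text
clock: 5.65
eef_pos: [393.7, 269.8, 212.8]
tool_rot: [-3.14, -0.001, -0.141]
force: [-7.5, -4.4, 50.8]
width: -0.1
gripper_force: 25.5
```

Emit:
jog_arm([
  [-1,0,0,-0.08,0,0,0],
  [-1,0,0,-0.1,0,0,0],
  [-1,0,0,-0.1,0,0,0],
  [1,0.009,0,0,0,0,-0.062],
  [1,0.009,0,0,0,0,-0.061],
  [1,0,0.11,0,0,0,0],
  [1,0,0.12,0,0,0,0],
  [1,0,0.12,0,0,0,0],
  [1,0,0.12,0,0,0,0],
  [1,0,0.09,0,0,0,0],
])

```text
clock: 6.9
eef_pos: [432.2, -11.7, 348.8]
tool_rot: [3.141, -0.0, 0.104]
force: [0.4, 0.4, 0.1]
width: 85.5
gripper_force: 0.0
```

```bash
python3 - <<'E'
from m import *
d=grab('top'); W=cloud(d);save(d,'t2.png');np.savez('pics/t2.npz',W=W,px=d['pixels'])
X,Y,Z=W[...,0],W[...,1],W[...,2]
def rect(z0,z1,n,pts=0):
    m=((X>330)&(X<540)&(Y>170)&(Y<380)&(Z>z0)&(Z<z1)).astype(np.uint8)
    k,l,s,c=cv2.connectedComponentsWithStats(m)
    for i in range(1,k):
        if s[i,4]>8:
            p=W[l==i]; r=cv2.minAreaRect(p[:,:2].astype(np.float32)); print(n,len(p),np.round(r[0],1),np.round(r[1],1),round(r[2],1),'mean',p.mean(0).round(1))
rect(35,60,'frame'); rect(43,49,'bed'); rect(50,60,'pins')
print(read_state()['eef_pos'],read_state()['tool_rot'])
cv2.imwrite('pics/t2c.png',cv2.resize(d['pixels'][200:320,230:360,::-1],None,fx=5,fy=5,interpolation=cv2.INTER_CUBIC)[:600])
E
```

```text
frame 4275 [434.4 276.5] [148.6 160.7] 81.6 mean [441.7 275.2  40.5]
frame 1117 [442.7 275. ] [66.1 59.9] 81.7 mean [442.6 274.7  46.5]
bed 919 [442.6 275. ] [65.7 59.9] 81.8 mean [442.9 274.6  46.3]
pins 23 [450.6 325.9] [7.5 9. ] 0.3 mean [450.3 326.2  54.1]
pins 20 [435.4 223.8] [7.5 7.5] 0.8 mean [435.2 223.5  54.3]
[432.49092147 -17.3023234  348.87909552] [ 3.13727628e+00 -2.52804355e-04  9.61042740e-02]
```

View pics/t2c.png

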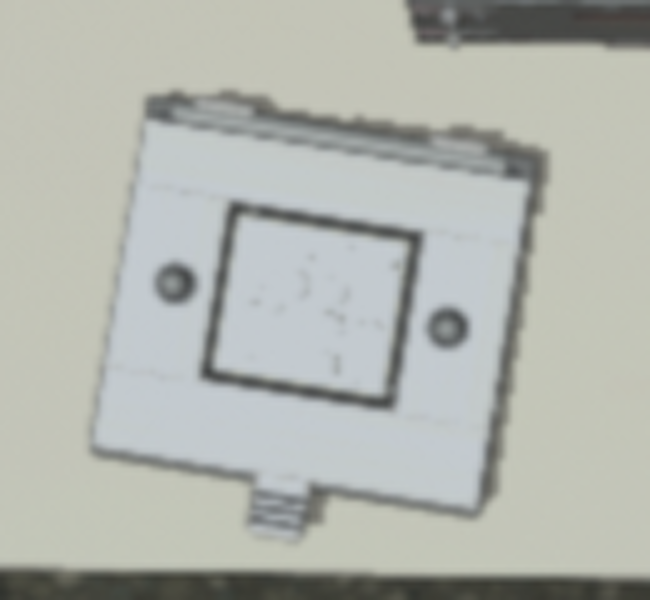

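The closed frame shows both pins, at crop (175,284) and (447,327), and the bed in its window, so the jig centre is about (442.5,275) with yaw -0.144. Next I'll go for the grip.

Emit:
jog_arm([
  [1,-0.003,-0.018,0.08,0,0,0],
  [1,0,0,0.1,0,0,0],
  [1,0,0,0.08,0,0,0],
  [1,0,0,0.044,0,0,0],
  [1,0,0,0,0,0,0],
  [1,0,0,0,0,0,0],
])

```text
clock: 7.7
eef_pos: [431.2, -2.4, 214.5]
tool_rot: [3.131, 0.008, 0.105]
force: [0.5, -0.9, 0.8]
width: 85.4
gripper_force: 0.0
```

Emit:
jog_arm([
  [1,0,0,0,0,0,0],
  [1,0,0,0,0,0,0],
])

```text
clock: 7.95
eef_pos: [431.3, -2.2, 214.7]
tool_rot: [3.13, 0.007, 0.106]
force: [-0.3, -0.3, 0.2]
width: 85.7
gripper_force: 0.0
```

```bash
python3 - <<'E'
from cell import *
s=read_state();print(s['qpos'].round(3),s['qd'].round(3),s['eef_pos'],s['tool_rot'],s['force'])
E
```

```text
[ 0.048  0.696 -0.163  2.25   0.511  0.238 -2.042] [ 0.003  0.005 -0.004 -0.     0.008 -0.    -0.007] [431.30666687  -2.20828164 214.68270688] [3.1304666  0.00704666 0.10601153] [-0.31891284 -0.28451374  0.20682513]
```

Joint 6 is at its lower limit. Tilting the tool 0.2 rad about the pinch axis, tips towards the base, frees it and keeps the pads flat on the ridge.

Emit:
jog_arm([
  [1,0.03,0,-0.06,0,0,0],
  [1,0.034,0,0,0,-0.05,0],
  [1,0,0,0,0,-0.05,0],
  [1,0,0,0,0,0,0],
  [1,0,0,0,0,0,0],
])

```text
clock: 8.57
eef_pos: [462.7, 1.3, 243.7]
tool_rot: [3.13, 0.207, 0.104]
force: [0.3, -0.1, -0.4]
width: 85.1
gripper_force: 0.0
```

```bash
cat > g.py <<'E'
from cell import *
import numpy as np
from scipy.spatial.transform import Rotation as Ro
s=read_state();R=Ro.from_euler('xyz',s['tool_rot']).as_matrix();P=np.array(s['eef_pos']);g=P+R[:,2]*155
def to(pt,yaw,tilt,L=155):
    # desired: tool down, yawed, tilted -tilt about tool y
    Rd=(Ro.from_euler('xyz',[np.pi,0,yaw])*Ro.from_rotvec([0,-tilt,0])).as_matrix()
    Pd=np.array(pt)-Rd[:,2]*L
    print('shift frac',(R.T@(Pd-P)/500).round(4),'turn frac',(Ro.from_matrix(R.T@Rd).as_rotvec()/2).round(4))
print('q',s['qpos'].round(3),'P',P.round(1),'rot',s['tool_rot'].round(3),'grasp',g.round(1),'F',s['force'].round(1),'w',s['width'],s['gripper_force'],s['clock'])
E
python3 -c "
from g import *
to([430.3,-8.5,42],.103,.2)"
```

```text
q [ 0.165  0.704 -0.35   2.063  0.383  0.655 -1.93 ] P [462.7   1.3 243.7] rot [3.13  0.207 0.104] grasp [431.1  -3.7  92.1] F [ 0.3 -0.1 -0.4] w 85.09051611941163 0.0 8.575
shift frac [0.0158 0.0118 0.0986] turn frac [0.0057 0.0037 0.0005]
```

Emit:
jog_arm([
  [1,0.016,0.012,0,0.006,0.004,0],
  [1,0,0,0.05,0,0,0],
  [1,0,0,0.048,0,0,0],
  [1,0,0,0,0,0,0],
  [1,0,0,0,0,0,0],
])

```text
clock: 9.2
eef_pos: [462.4, -4.8, 194.6]
tool_rot: [-3.14, 0.199, 0.104]
force: [-0.1, -0.6, -0.5]
width: 85.5
gripper_force: 0.0
```

```bash
python3 -c "
from g import *
to([430.3,-8.5,42],.103,.2)"
```

```text
q [ 0.149  0.792 -0.304  2.082  0.434  0.536 -1.957] P [462.4  -4.8 194.6] rot [-3.14   0.199  0.104] grasp [431.8  -7.8  42.7] F [-0.1 -0.6 -0.5] w 85.49999341805962 0.0 9.2
shift frac [-0.0026  0.0008  0.002 ] turn frac [-0.0005 -0.0004  0.0003]
```

Emit:
jog_arm([
  [-1,-0.002,0,0,0,0,0],
  [-1,0,0,0,0,0,0],
  [-1,0,0,0,0,0,0],
  [-1,0,0,0,0,0,0],
  [-1,0,0,0,0,0,0],
  [-1,0,0,0,0,0,0],
])

```text
clock: 9.95
eef_pos: [461.0, -4.9, 194.7]
tool_rot: [-3.141, 0.2, 0.104]
force: [0.2, -0.8, 5.6]
width: 15.2
gripper_force: 59.5
```

Emit:
jog_arm([
  [-1,-0.006,0,-0.03,0,0,0],
  [-1,-0.012,0,-0.06,0,0,0],
  [-1,-0.013,0,-0.065,0,0,0],
  [-1,-0.013,0,-0.065,0,0,0],
  [-1,0,0,0,0,0,0],
  [-1,0,0,0,0,0,0],
])

```text
clock: 10.7
eef_pos: [460.7, -5.1, 306.2]
tool_rot: [-3.141, 0.201, 0.104]
force: [-0.6, -0.3, -4.2]
width: 15.1
gripper_force: 59.0
```

```bash
python3 -c "
from h import *
d=grab('scene'); W=cloud(d); p=W[250-60:260,360:480]
cv2.imwrite('pics/s3.png',cv2.resize(d['pixels'][120:300,260:500,::-1],None,fx=3,fy=3))
from g import *
to([441.5,276,152],-.144,.2)"
```

```text
q [ 0.233  0.597 -0.42   2.032  0.316  0.787 -1.861] P [460.6  -5.1 305.8] rot [-3.14   0.202  0.104] grasp [429.7  -8.2 153.9] F [-0.6  0.1 -4.4] w 15.128142283350535 59.04796600341797 10.75
shift frac [ 0.079  -0.5481 -0.0118] turn frac [0.0242 0.0012 0.1214]
```

View pics/s3.png

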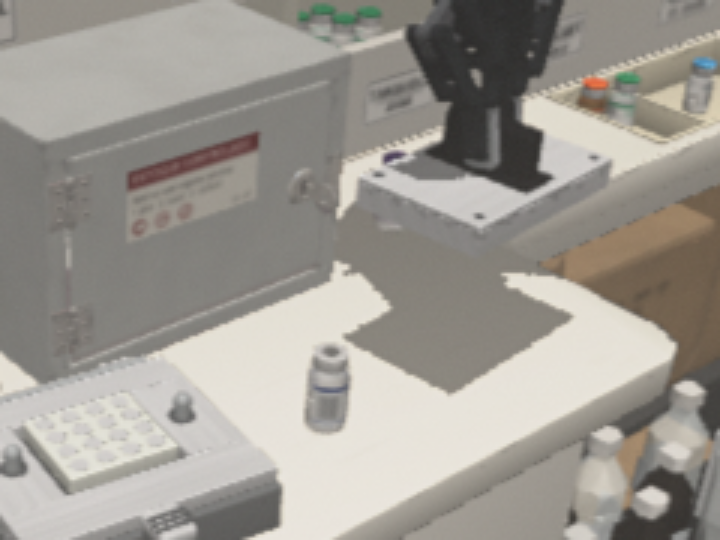

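The plate hangs level in the fingers above the vial, which stands at crop (328,390). Carrying it over to the jig.

Emit:
jog_arm([
  [-1,0.006,-0.05,-0.001,0,0,0],
  [-1,0.013,-0.09,-0.002,0,0,0],
  [-1,0.014,-0.1,-0.002,0,0,0],
  [-1,0.014,-0.1,-0.002,0,0,0],
  [-1,0.014,-0.1,-0.002,0,0,0],
  [-1,0.013,-0.07,-0.002,0.008,0,0.04],
  [-1,0.005,-0.038,-0.001,0.008,0,0.04],
  [-1,0,0,0,0.008,0,0.04],
  [-1,0,0,0,0,0,0],
  [-1,0,0,0,0,0,0],
])

```text
clock: 12.0
eef_pos: [473.9, 271.1, 303.9]
tool_rot: [3.14, 0.202, -0.14]
force: [-0.5, -0.0, -4.5]
width: 14.8
gripper_force: 59.1
```

```bash
cat > pl.py <<'E'
from h import *
def plate(z0,z1,n='top',nm='x'):
    d=grab(n); W=cloud(d); X,Y,Z=W[...,0],W[...,1],W[...,2]
    m=((X>340)&(X<540)&(Y>170)&(Y<380)&(Z>z0)&(Z<z1)).astype(np.uint8)
    p=W[m>0]; r=cv2.minAreaRect(p[:,:2].astype(np.float32)); 
    A=np.c_[p[:,:2]-p[:,:2].mean(0),np.ones(len(p))]; c=np.linalg.lstsq(A,p[:,2],rcond=None)[0]
    print(n,len(p),'rect',np.round(r[0],1),np.round(r[1],1),round(r[2],1),'slope',c.round(3),'mean',p.mean(0).round(1))
    save(d,nm+n+'.png'); return W
E
python3 -c "
from g import *
to([441.5,276,152],-.144,.2)
from pl import *
for n in ['top','scene']: plate(118,140,n,'p1')
"
```

```text
q [-0.277  0.683 -0.399  1.822  0.151  0.833 -2.433] P [473.9 271.1 303.9] rot [ 3.14   0.202 -0.14 ] grasp [443.1 275.3 152.1] F [-0.5 -0.  -4.5] w 14.822652519789571 59.13552403450012 12.0
shift frac [-0.0039 -0.0004  0.0008] turn frac [0.0009 0.001  0.0018]
top 1184 rect [437.1 276.9] [135.7  76.4] 81.9 slope [ 1.60000e-02 -9.00000e-03  1.30037e+02] mean [417.3 294.5 130. ]
scene 2882 rect [442.4 275.7] [141.   95.1] 81.9 slope [ 3.90000e-02 -1.50000e-02  1.28747e+02] mean [430.3 286.5 128.7]
```

View pics/p1top.png

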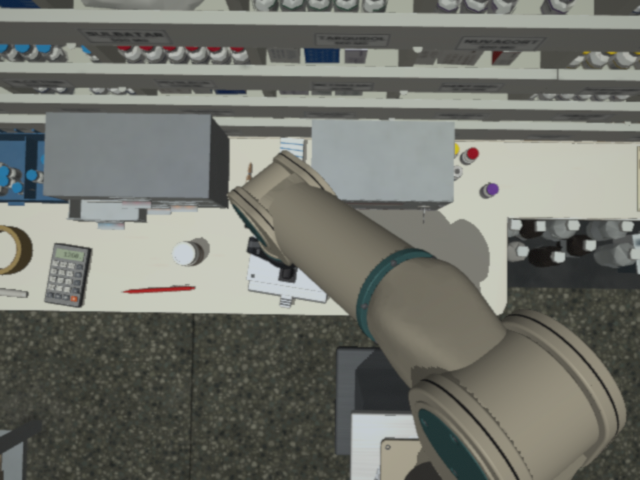

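The plate is above the jig, its near edge visible at (285,290), and its angle matches the jig. I'll trim the position and come down to just above the pins.

Emit:
jog_arm([
  [-1,-0.0025,-0.0015,0,0,0,0.002],
  [-1,0.005,0,0.024,0,0,0],
  [-1,0.009,0,0.045,0,0,0],
  [-1,0.006,0,0.03,0,0,0],
  [-1,0,0,0,0,0,0],
  [-1,0,0,0,0,0,0],
])

```text
clock: 12.85
eef_pos: [473.1, 272.7, 254.8]
tool_rot: [-3.142, 0.2, -0.145]
force: [0.4, 0.3, -3.6]
width: 14.7
gripper_force: 59.0
```

```bash
python3 -c "
from g import *
to([442,276,94],-.144,.2)
from pl import *
for n in ['top','scene']: plate(70,88,n,'p2')
"
```

```text
q [-0.297  0.755 -0.374  1.852  0.179  0.729 -2.453] P [473.1 272.7 254.8] rot [-3.142  0.2   -0.145] grasp [442.6 277.2 102.9] F [ 0.4  0.3 -3.6] w 14.734083948548127 59.01165068149567 12.85
shift frac [0.0026 0.0025 0.0177] turn frac [-0.0001  0.0001 -0.0005]
top 1211 rect [436.5 276.6] [140.2  76.9] 81.5 slope [ 1.3000e-02 -7.0000e-03  8.0618e+01] mean [416.2 289.3  80.6]
scene 2757 rect [442.3 277.4] [141.4  94.4] 81.6 slope [ 3.2000e-02 -1.2000e-02  7.9815e+01] mean [431.2 287.7  79.8]
```

Emit:
jog_arm([
  [-1,-0.0016,0.0012,0,0,0,0],
  [-1,0.001,0,0.005,0,0,0],
  [-1,0.001,0,0.005,0,0,0],
  [-1,0.001,0,0.005,0,0,0],
  [-1,0,0,0,0,0,0],
  [-1,0,0,0,0,0,0],
])

```text
clock: 13.7
eef_pos: [472.1, 272.1, 247.0]
tool_rot: [3.141, 0.201, -0.145]
force: [-0.4, 0.0, -3.7]
width: 15.2
gripper_force: 59.1
```

Emit:
jog_arm([
  [-1,0.001,0,0.004,0,0,0],
  [-1,0.001,0,0.004,0,0,0],
  [-1,0,0,0,0,0,0],
  [-1,0,0,0,0,0,0],
])

```text
clock: 14.2
eef_pos: [472.2, 272.0, 242.9]
tool_rot: [3.141, 0.201, -0.145]
force: [0.5, 0.7, -3.2]
width: 15.3
gripper_force: 59.1
```

Emit:
jog_arm([
  [-1,0.001,0,0.004,0,0,0],
  [-1,0,0,0,0,0,0],
  [-1,0,0,0,0,0,0],
])

```text
clock: 14.58
eef_pos: [472.3, 272.0, 240.9]
tool_rot: [3.141, 0.201, -0.145]
force: [-0.1, -0.4, -4.1]
width: 15.0
gripper_force: 59.2
```

Emit:
jog_arm([
  [-1,0.001,0,0.004,0,0,0],
  [-1,0.001,0,0.004,0,0,0],
  [-1,0,0,0,0,0,0],
  [-1,0,0,0,0,0,0],
])

```text
clock: 15.08
eef_pos: [472.4, 272.0, 237.0]
tool_rot: [3.141, 0.201, -0.145]
force: [-1.2, -1.6, 4.3]
width: 15.0
gripper_force: 60.1
```

Emit:
jog_arm([
  [-1,0.0005,0,0.003,0,0,0],
  [-1,0.0005,0,0.003,0,0,0],
  [-1,0,0,0,0,0,0],
  [-1,0,0,0,0,0,0],
])

```text
clock: 15.58
eef_pos: [472.3, 272.0, 234.6]
tool_rot: [3.141, 0.201, -0.145]
force: [-2.0, -2.0, 11.4]
width: 15.0
gripper_force: 61.3
```

```bash
python3 -c "
from g import *
from pl import *
for n in ['top','scene']: W=plate(52,68,n,'p3')
d=cv2.imread('pics/p3scene.png'); cv2.imwrite('pics/p3c.png',cv2.resize(d[190:340,200:400],None,fx=4,fy=4,interpolation=cv2.INTER_CUBIC))
"
```

```text
q [-0.304  0.786 -0.363  1.862  0.191  0.689 -2.459] P [472.3 272.  234.6] rot [ 3.141  0.201 -0.145] grasp [441.8 276.4  82.7] F [-2.  -2.  11.4] w 15.02295743466082 61.309908628463745 15.575
top 1228 rect [435.4 275.6] [140.   77.2] 81.3 slope [ 3.0000e-03 -4.0000e-03  6.0573e+01] mean [415.4 285.9  60.6]
scene 2617 rect [440.5 276.8] [141.1  93. ] 81.9 slope [ 2.1000e-02 -8.0000e-03  5.9891e+01] mean [431.4 286.   59.9]
```

View pics/p3c.png

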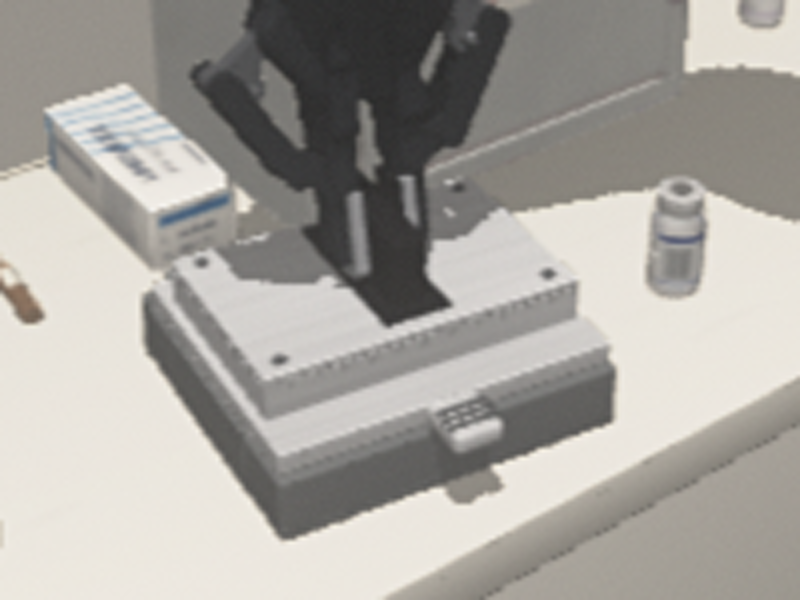

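The plate sits flat on the frame, its front edge at crop (425,345), with its top at about 60 mm, which means the underside is at about 40 mm. A small extra push will confirm the hard stop.

Emit:
jog_arm([
  [-1,0.0004,0,0.002,0,0,0],
  [-1,0,0,0,0,0,0],
  [-1,0,0,0,0,0,0],
  [-1,0,0,0,0,0,0],
  [-1,0,0,0,0,0,0],
])

```text
clock: 16.3
eef_pos: [472.3, 272.0, 234.6]
tool_rot: [3.141, 0.2, -0.145]
force: [-2.8, -4.1, 19.4]
width: 15.2
gripper_force: 62.5
```

The height held at 234.6 mm while the force rose to 19 N, so the plate is hard home.

```bash
python3 -c "
from cell import *
print(finish_job())"
```

```text
the job is handed in; nothing more can be done
None
```

The frame is closed, the plate is on the pins and pressed hard home (underside about 40 mm), and the gripper is still holding it down; the job was handed in at about 16 s, though the hand-in returned no verdict.

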